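# Rack the serving board and knock the keeper pin home

### The job

Lift the leaning bamboo board off its slanted stand and lower it on edge into the rack's free slot, the one with the green strip at the bottom, and let go of it. Then pick up the meat pounder and, holding it in line with the slanted red-capped pin on the rack, strike the pin a brisk, square blow so that it clicks fully home and the keeper shuts. Finally stand the pounder upright on its cork mat again; do not drop anything, and leave the plates, the stockpot and the bowls where they are.

Things in the scene. Friction and masses are not known exactly. Their poses are not given: they have to be found in the camera images.
- board: flat bamboo serving board with two dark stripes, 130 long x 100 wide x 12 mm thick, 110 g. Origin: middle of its lower short edge as it leans; z runs up the board's length, y along its width, x is the normal of the upper face. At the start its z leans 35 degrees from vertical, the top edge towards the robot, and its top 52 mm stand free of the stand behind.
- board_mid (a point): the board's centre (65 mm from its origin along z); axes as the board's
- stand: fixed steel drip stand on a grey base 130 x 110 mm; origin at the centre of the base's underside. Its slanted rest (90 mm wide) supports the lower 78 mm of the board from beneath; the board's lower edge sits in a toe at 40 mm along the stand's +x, 26 mm up.
- rack: fixed wooden drying rack, base 12 mm thick, x -138 to +102, y -65 to +65 mm; origin on its underside. Three slots along y, middles at x = -30, 15, 60 mm, each 17 mm wide between four round-topped dowels (10 mm thick, tops 58 mm above the slab, at y = -30 and +30). Steel stop 40 mm high at y = -60. Steel pin housing, 32 mm across, mouth at x = -105, z = 62 mm.
- pad: flat green silicone strip, 14 (x) x 100 (y) x 2 mm, lying on the rack base (12 mm above the slab) along the bottom of the free slot; origin at the centre of its underside, axes as the rack's
- pin (a joint): stroke of the sprung pin (m): 0 = up, 0.0155 = home, on its stop. It takes about 9 N, springs back if let go before half-way (0.007) and snaps home beyond it.
- pin_top (a point): middle of the flat top of the pin's red cap (24 mm across, standing 20 mm out of the housing when up, 4.5 mm when home); its z is the pin's axis pointing out and up, leaning 30 degrees from vertical towards the rack's -x (the robot's side)
- pounder: meat pounder: steel disc head 50 mm across and 16 mm thick (flat underside is the striking face), a cone to 22 mm, then a round black handle 26 mm across up to 122 mm; 260 g. Origin at the centre of the striking face, z up the handle. Starts upright on its mat.
- mat: fixed square cork mat 110 x 110 x 6 mm, origin at the centre of its underside
- plate_a: white square plate 90 x 90 x 12 mm standing on edge in another slot; origin at the middle of its lower edge
- plate_b: blue square plate 90 x 90 x 12 mm standing on edge in another slot; origin at the middle of its lower edge
- pot: lidded aluminium stockpot, 198 mm across the lid, 185 mm high, two side handles reaching 127 mm from its axis along y; origin at the centre of its underside
- bowls: set of three stacked white ceramic bowls, 140 mm across, 77 mm high; origin at the centre of the underside
- comb (a joint): slide (m) of the rack's steel keeper comb: 0 = open, 0.024 = shut. The pin drives it, in the rack's +x. Its three tabs (14 mm wide, 62 mm high, at rack y = 65 to 70 mm) stand beside the slot ends when open and across them when shut.

How it is judged:
On the way, in this order (a step that is already met when the one before it is completed fails the run):
1. the board stands on edge in the slot with the green strip, let go (x of board_mid in the frame of pad between -0.007 and 0.007 m and y of board_mid in the frame of pad between -0.02 and 0.02 m and z of board_mid in the frame of pad between 0.04 and 0.075 m and angle between board's own x axis and vertical between 1.37 and 1.77 rad and angle between the x axis of board and the x axis of pad, either way round below 0.2 rad and contact force between the fingers and board below 0.5 N), for 0.2 s.
2. the pounder, in line with the pin, strikes it down briskly (the pounder itself moving, its face at the pin) (value of joint pin above 0.001 m and velocity of joint pin above 0.02 m/s and linear speed of pounder above 0.04 m/s and distance between pounder and pin_top below 0.03 m and angle between the z axis of pounder and the z axis of pin_top, either way round below 0.3 rad).
3. the pin is home and the pounder stands on its mat again (value of joint pin above 0.0125 m and horizontal distance between pounder and mat below 0.035 m and angle between pounder's own z axis and vertical below 0.15 rad and contact force between the fingers and pounder below 0.5 N and z of pounder in the frame of mat between 0.002 and 0.01 m), for 0.2 s.
At the end, for the whole second after the job is handed in: Board on edge along the green strip (centre within 7 mm across, 20 mm along, under 75 mm above it; 0.2 rad of upright and in line); pin at least 12.5 mm down; pounder upright (0.15 rad) on the mat, centres within 35 mm, seated within 4 mm; both let go and still (all of step 1 and all of step 3 and linear speed of each of board, pounder below 0.02 m/s); the robot touches nothing.
It fails at once if a plate, the stockpot or the bowls shifted more than 30 mm (distance of any of plate_a, plate_b, pot, bowls from where it was at the start of the episode above 0.03 m).
It fails at once if the board or the pounder is dropped (falls freely faster than 0.6 m/s) ((contact force between the fingers and board below 0.1 N and linear speed of board above 0.6 m/s) or (contact force between the fingers and pounder below 0.1 N and linear speed of pounder above 0.6 m/s)).
It also fails if it takes over 61 s, if anything falls off the work surface, if the arm or the gripper's body presses on something with over 40 N, if the wrist force passes 120 N, or if a joint passes its speed limit or range.

### The arm

A 7-joint arm with a two-finger parallel gripper is mounted at the origin on the work surface. World frame = base frame: x ahead of the robot, y to its left, z up, the work surface at z = 0. Lengths are in m, angles in rad, forces in N, time in s.
With the tool pointing down it reaches from about 0.4 to 0.85 m from the base axis. Payload 4.4 kg.
Tool frame: the origin (TCP) lies on the centre line of the jaws, within the pads' length; the fingertips stand 17 mm ahead of it and the grasp point (between the pads) lies 2 mm behind it; z points along the fingers, y is the line along which they close (so a half turn about z gives the same grasp; the last joint's range is limited). The gripper opens to 94 mm and grips with 3 to 60 N. Pads are 16 mm wide; open, the fingers measure 119 mm over their backs; the gripper's body (75 mm by 177 mm) begins 78 mm behind the grasp point.
Start: joints at [1.214, 0.628, 0.038, 1.517, -0.027, 0.996, -0.02], TCP at [0.186, -0.623, 0.199] pointing down, gripper open.
Joint ranges: [-3.06, 3.06], [-0.37, 2.12], [-1.25, 1.32], [0.18, 2.47], [-1.1, 4.24], [0.23, 1.98], [-2.94, 2.94]. Speed limits (rad/s): [2.57, 2.57, 3.14, 3.14, 3.14, 3.14, 3.14].

### API

Orientations are given as a 3x3 rotation matrix whose columns are the frame's x, y, z axes.
In Python, from workcell import readout, camera, calibration, workorder, silhouettes gives the robot as it stands. The module is installed in compiled form; this text tells all that it offers.
- The arm moves only by the shell command python3 -m pendant 'ROWS' [FORCE]. ROWS is a JSON object of lists of equal length, an entry for each row: "jaw": the gripper's target within -1 to 1 (shut at 1, half-way at 0, fully open at -1); "offset": the shift along the tool's x, y, z scaled (see below), a list of three; "twist": the turn, a rotation vector about the tool's x, y, z scaled (see below), a list of three. In form: {"jaw": [jaw, ...], "offset": [[x, y, z], ...], "twist": [[rx, ry, rz], ...]}. A call has 1 to 20 rows; each row shifts and turns the commanded pose from where the row before left it, along the tool's axes as they then stand; what a row does not reach is not made up. The controller multiplies each number of a shift by 0.05 m and each number of a turn by 0.15 rad. A row lasts 1/10 s, in which the tool goes at most 50 mm and 8.59 degrees, less where a joint would pass 70% of its speed; a pose out of reach is approached as far as the arm can. A call with a number of a shift or a turn outside -1 to 1 is refused whole. A call with a gripper value outside its range is refused whole. The fingers move at their own pace and stop on an object; FORCE is the grip in N (left out, the last holds). Time passes only in rows, so rows that do not move let the fingers close. It gives the time, the measured TCP pose, the force, the opening and the grip force at its end, in the units of the state.
- readout.state(): the state, without advancing time (a new reading comes with each control period).
- camera(name): name is "scene" or "top" or "wrist"; returns (picture, depth): 420x560x3 uint8, blue, green, red; 420x560 float32, m along the optical axis (not along the pixel's ray), 0 where there is no reading.
- calibration(name): a dict with "fx", "fy", "cx", "cy" (pixels), "rvec" (rotation vector, rad) and "tvec" (3), from world to camera coordinates, as OpenCV has them; the wrist camera has in their place "tool_from_camera" (4x4, takes a point from camera to tool coordinates, whose origin is the TCP and whose axes are the flange's). Camera axes: x right, y down, z forward; pixel columns grow to the right and rows downward; lengths in m; the calibration is good to about 2 mm. A picture is of the moment at which its call begins: read the wrist's pose just before it. calibration takes no time and is no camera call.
- workorder.close_job(): hands the job in; it is judged then, once.
Trained networks look in the newest picture that a camera, given by its name, has taken for a name from the list of things; names that differ only in an ending like _2 or _b are one class to them, and where a whole thing is asked for, a point or a joint stands for the part that bears it (a point fixed in the world has none). Each returns a list of dicts, best first, with "confidence" (0 to 1); they miss things now and then, are a little off and sometimes report something else, mostly with a low value. They report only what shows in the picture. A call takes as long as a camera call.
- silhouettes(query, camera): "pixels" (420x560 bool, what is visible of it) and "at" ([column, row] in pixels, amid what is visible of it).
The state is a dict: "t": time; "qpos": joint angles; "joint_vel": joint speeds; "tau": joint torques, N m; "ee_pos": TCP position; "ee_rot": TCP orientation; "ft_force": force on the tool from outside, world axes, zero at the start; "wrist_torque": the same for the moment, N m; "gripper_width": opening from 0.0 (shut) to 1.0 (fully open); "gripper_force": force on a finger pad.
Only numpy, scipy, OpenCV 4.12 (cv2) and the standard library are available. Lean on these libraries where they do the work, as an engineer would, in place of code of your own. Each camera call takes 0.05 s, during which the arm holds its last target. There are 200 camera calls.

## Working session

There is one attempt and no reset: what is moved stays moved. The work goes in short steps, Python scripts to look and compute and a shell command to move; the robot and the scene stay as the last step left them, time stands still between calls to the robot, and variables do not carry over. Pictures are saved under pics/ and viewed, at most 10 in all, crops included, and the job is handed in when it is done.

```bash
mkdir -p pics
cat > h.py <<'E'
import numpy as np, cv2
from workcell import readout, camera, calibration, workorder, silhouettes
np.set_printoptions(precision=4, suppress=True)
def w2c(n):
    c=calibration(n)
    K=np.array([[c['fx'],0,c['cx']],[0,c['fy'],c['cy']],[0,0,1]])
    if 'rvec' in c:
        R=cv2.Rodrigues(np.array(c['rvec'],float))[0]; t=np.array(c['tvec'],float).ravel()
        return K,R.T,-R.T@t
    s=readout.state(); T=np.array(c['tool_from_camera']); R=np.array(s['ee_rot']); p=np.array(s['ee_pos'])
    return K,R@T[:3,:3],R@T[:3,3]+p
def cloud(cal,depth):
    K,R,t=cal
    v,u=np.mgrid[:420,:560]
    P=np.stack([(u-K[0,2])/K[0,0]*depth,(v-K[1,2])/K[1,1]*depth,depth],-1)
    return P@R.T+t
def proj(cal,p):
    K,R,t=cal; q=K@(R.T@(np.asarray(p)-t)); return q[:2]/q[2]
E
python3 - <<'E'
from h import *
ims=[]
for n in ['scene','top']:
    cal=w2c(n); im,d=camera(n); cv2.imwrite(f'pics/{n}.png',im)
    P=cloud(cal,d); np.save(n+'.npy',P); print(n,cal[2],cal[1][:,2])
    for q in ['board','stand','rack','pad','pin_top','pounder','mat','plate_a','pot','bowls','comb']:
        for r in silhouettes(q,n)[:2]:
            m=r['pixels']&(d>0)
            if m.sum()<5: continue
            X=P[m]; print(q,round(r['confidence'],2),r['at'],m.sum(),np.median(X,0),np.percentile(X,3,0),np.percentile(X,97,0))
print(readout.state())
E
```

```text
scene [ 1.2073 -0.3518  1.1309] [-0.4797  0.2901 -0.8281]
board 0.96 [321.8, 153.0] 1321 [0.4997 0.2473 0.0865] [0.4658 0.2014 0.0363] [0.5345 0.297  0.1332]
board 0.72 [274.7, 229.0] 539 [0.6439 0.0027 0.0747] [ 0.6309 -0.0362  0.0169] [0.6513 0.0496 0.1031]
stand 0.65 [323.5, 175.4] 663 [0.5433 0.2256 0.0079] [0.4359 0.1974 0.0003] [0.5616 0.2944 0.0389]
stand 0.45 [322.8, 156.4] 1320 [0.4997 0.2485 0.0871] [0.465  0.2017 0.0367] [0.5352 0.2968 0.1332]
rack 0.59 [263.4, 227.9] 2539 [ 0.5813 -0.0157  0.0124] [ 0.4989 -0.065   0.0058] [0.7235 0.0731 0.0639]
rack 0.17 [155.3, 260.6] 501 [ 0.5543 -0.3045  0.0431] [ 0.515  -0.3246  0.0041] [ 0.5686 -0.2843  0.1283]
pad 0.53 [257.5, 234.3] 32 [ 0.5998 -0.0354  0.012 ] [ 0.5924 -0.0453  0.0092] [ 0.6061 -0.0255  0.0172]
pin_top 0.39 [248.1, 196.7] 50 [ 0.5183 -0.0088  0.0774] [ 0.4863 -0.0183  0.031 ] [0.5245 0.012  0.085 ]
pounder 0.95 [154.6, 261.1] 477 [ 0.5544 -0.305   0.0498] [ 0.5346 -0.3245  0.0108] [ 0.5683 -0.2844  0.1284]
mat 0.93 [159.6, 276.4] 1099 [ 0.5561 -0.3207  0.005 ] [ 0.4914 -0.3599  0.0003] [ 0.5955 -0.257   0.0093]
p
[... 1795 characters left out ...]
 0.0655]
comb 0.68 [277.1, 204.2] 144 [0.629  0.0756 0.0208] [0.5445 0.0643 0.0028] [0.6787 0.0838 0.0663]
{'t': 1.2, 'qpos': array([ 1.2142,  0.6284,  0.0385,  1.5174, -0.027 ,  0.9963, -0.02  ]), 'joint_vel': array([-0.0003,  0.0003,  0.0006, -0.    , -0.0005, -0.0009, -0.0006]), 'tau': array([ -0.0005, -54.9603,   1.1431, -18.6944,  -0.0523,   0.0158,
         0.0001]), 'ee_pos': array([ 0.1864, -0.6227,  0.1991]), 'ee_rot': array([[ 0.958 ,  0.2867,  0.    ],
       [ 0.2867, -0.958 ,  0.    ],
       [ 0.    ,  0.    , -1.    ]]), 'ft_force': array([-0.1762, -0.0799,  0.6935]), 'wrist_torque': array([ 0.0054,  0.0318, -0.0097]), 'gripper_force': 0.0, 'gripper_width': 0.9986374453738864}
```

Run:
```python
from h import *
a=cv2.imread('pics/scene.png')[110:320,100:480];b=cv2.imread('pics/top.png')[110:320,90:470]
cv2.imwrite('pics/v1.png',cv2.resize(np.vstack([a,b]),(542*2*380//(2*271),600)) if 0 else cv2.resize(np.vstack([a,b]),(542,600)))
S=np.load('scene.npy');T=np.load('top.npy')
def plane(P,seg):
    m=silhouettes(seg[0],seg[1])[0]['pixels']; m=cv2.erode(m.astype(np.uint8),np.ones((3,3)))>0
    X=P[m&(np.abs(P[...,2])<.3)]; c=np.median(X,0); 
    for _ in range(5):
        u,s,v=np.linalg.svd(X-X.mean(0),full_matrices=False); X=X[np.abs((X-X.mean(0))@v[2])<.006]
    n=v[2]*np.sign(v[2][2] or 1); print(seg,X.mean(0),n,'tilt',np.degrees(np.arccos(n[2])),'yaw',np.degrees(np.arctan2(n[1],n[0])))
    return m
for n,P in (('scene',S),('top',T)):
    plane(P,('board',n))
    m=silhouettes('board',n)[0]['pixels']; X=P[m]; 
    # minarearect in world xy of the silhouette
    print(cv2.boxPoints(cv2.minAreaRect((X[:,:2]*1000).astype(np.float32))))
    for q in ['pad','plate_a','mat','rack','comb']:
        for r in silhouettes(q,n)[:2]:
            X=P[r['pixels']]; 
            print(n,q,cv2.minAreaRect((X[:,:2]*1000).astype(np.float32)))
    for r in silhouettes('pounder',n)[:1]:
        X=P[r['pixels']]; X=X[X[:,2]>.115]; print('handle top',len(X),X.mean(0),X.min(0),X.max(0))
```

```text
('board', 'scene') [0.5004 0.2479 0.0866] [ 0.8185 -0.0359  0.5734] tilt 55.01013849809184 yaw -2.5116719418762945
[[ 370.8329  271.6495]
 [1203.9612 -356.2996]
 [1277.9529 -258.1314]
 [ 444.8247  369.8177]]
scene pad ((598.3919677734375, -34.72336196899414), (13.634054183959961, 22.563690185546875), 22.16343879699707)
scene plate_a ((905.167724609375, -158.58042907714844), (68.4107894897461, 714.0824584960938), 51.92945861816406)
scene plate_a ((870.9633178710938, -157.37686157226562), (75.910400390625, 773.345458984375), 54.364505767822266)
scene mat ((845.135986328125, -322.39825439453125), (109.99526977539062, 726.3467407226562), 87.37159729003906)
scene rack ((863.9102783203125, -97.1318359375), (223.14381408691406, 825.494140625), 68.56636810302734)
scene rack ((825.1920166015625, -314.56494140625), (49.313941955566406, 766.3360595703125), 88.1146011352539)
scene comb ((883.8164672851562, -98.56243896484375), (91.05123901367188, 816.6578979492188), 58.30824661254883)
handle top 99 [ 0.5543 -0.3046  0.1353] [ 0.5336 -0.3518  0.1152] [ 1.2073 -0.2915  1.1309]
('board', 'top') [0.
[... 231 characters left out ...]
4746551513672, 98.44322967529297), 7.036562442779541)
top plate_a ((644.900634765625, 11.021495819091797), (33.790313720703125, 88.91576385498047), 9.13651180267334)
top plate_a ((566.0689697265625, 44.089134216308594), (91.79156494140625, 286.2192077636719), 77.4205551147461)
top mat ((516.4254760742188, -163.99241638183594), (126.88351440429688, 418.5379638671875), 10.355782508850098)
top rack ((574.39697265625, 2.9206619262695312), (305.30023193359375, 134.0487518310547), 7.973356246948242)
top comb ((549.1361083984375, 61.020240783691406), (272.1802978515625, 11.376298904418945), 10.570574760437012)
handle top 126 [ 0.5413 -0.2926  0.1548] [ 0.4164 -0.3137  0.1152] [0.5581 0.0305 1.2897]
```

View pics/v1.png

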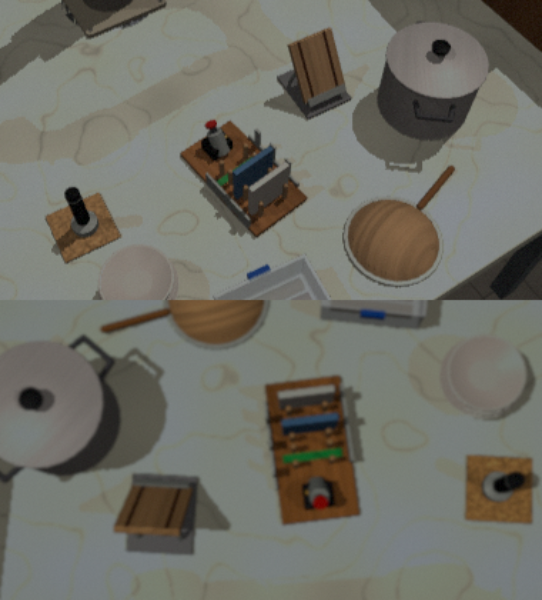

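```bash
cat >> h.py <<'E'
from scipy.spatial.transform import Rotation as Ro
from scipy.linalg import logm, expm
def T4(R,p):
    T=np.eye(4); T[:3,:3]=R; T[:3,3]=p; return T
def cur():
    s=readout.state(); return T4(np.array(s['ee_rot']),np.array(s['ee_pos']))
def tool(yaw,pitch=0):
    """tool y ahead at yaw (deg); pitch (deg) tips the fingers forward"""
    c=np.cos(np.radians(yaw));s=np.sin(np.radians(yaw))
    R=np.array([[-s,c,0],[c,s,0],[0,0,-1.]])
    return R@Ro.from_rotvec([np.radians(-pitch) if 0 else np.radians(pitch),0,0]).as_matrix()
def plan(p,R,n=None,T0=None):
    T0=cur() if T0 is None else T0
    D=np.linalg.inv(T0)@T4(R,p); L=np.real(logm(D))
    v=L[:3,3]; w=np.array([L[2,1],L[0,2],L[1,0]])
    N=int(max(np.ceil(np.linalg.norm(v)/.05-1e-6),np.ceil(np.linalg.norm(w)/.15-1e-6),1)); n=n or N
    # discrete: solve with n rows shift-then-turn
    Rw=Ro.from_rotvec(w/n); A=sum((Ro.from_rotvec(w/n*k).as_matrix() for k in range(n)),np.zeros((3,3)))
    d=np.linalg.solve(A,D[:3,3]); o=np.round(d/.05,3); t=np.round(w/n/.15,3)
    T=T0.copy(); path=[]
    for k in range(n):
        T=T@T4(np.eye(3),o*.05)@T4(Ro.from_rotvec(t*.15).as_matrix(),[0,0,0]); path.append(T[:3,3])
    print('n',n,'(min',N,') offset',o.tolist(),'twist',t.tolist(),'mid',path[len(path)//2],'end',T[:3,3],'err',(T[:3,3]-p)*1e3,'mm')
    return T
E
python3 - <<'E'
from h import *
c=calibration('wrist'); print(c)
print(tool(0,35)[:,2])
plan([.47,-.02,.36],tool(6))
E
```

```text
{'fx': 377.97023498795255, 'fy': 377.97023498795255, 'cx': 272.58316353266315, 'cy': 203.16964949952404, 'tool_from_camera': array([[ 0.0004, -0.9706, -0.2407,  0.0709],
       [ 1.    ,  0.0006, -0.0004, -0.001 ],
       [ 0.0005, -0.2407,  0.9706, -0.1851],
       [ 0.    ,  0.    ,  0.    ,  1.    ]])}
[-0.5736  0.     -0.8192]
n 15 (min 15 ) offset [0.945, -0.186, -0.215] twist [0.0, 0.0, -0.615] mid [ 0.4467 -0.3504  0.2851] end [ 0.4702 -0.0198  0.3603] err [0.1602 0.1559 0.35  ] mm
```

```bash
sed -i 's/np.radians(-pitch) if 0 else np.radians(pitch)/-np.radians(pitch)/' h.py
python3 - <<'E'
from h import *
print(tool(0,35)[:,2]); plan([.53,.06,.32],tool(7),n=18)
E
```

```text
[ 0.5736  0.     -0.8192]
n 18 (min 17 ) offset [0.912, -0.139, -0.134] twist [0.0, 0.0, -0.519] mid [ 0.5022 -0.3024  0.2661] end [0.5305 0.0596 0.3197] err [ 0.4719 -0.3753 -0.3017] mm
```

```bash
python3 -m pendant '{"jaw":[-1,-1,-1,-1,-1,-1,-1,-1,-1,-1,-1,-1,-1,-1,-1,-1,-1,-1,-1,-1],"offset":[[0.912,-0.139,-0.134],[0.912,-0.139,-0.134],[0.912,-0.139,-0.134],[0.912,-0.139,-0.134],[0.912,-0.139,-0.134],[0.912,-0.139,-0.134],[0.912,-0.139,-0.134],[0.912,-0.139,-0.134],[0.912,-0.139,-0.134],[0.912,-0.139,-0.134],[0.912,-0.139,-0.134],[0.912,-0.139,-0.134],[0.912,-0.139,-0.134],[0.912,-0.139,-0.134],[0.912,-0.139,-0.134],[0.912,-0.139,-0.134],[0.912,-0.139,-0.134],[0.912,-0.139,-0.134],[0,0,0],[0,0,0]],"twist":[[0,0,-0.519],[0,0,-0.519],[0,0,-0.519],[0,0,-0.519],[0,0,-0.519],[0,0,-0.519],[0,0,-0.519],[0,0,-0.519],[0,0,-0.519],[0,0,-0.519],[0,0,-0.519],[0,0,-0.519],[0,0,-0.519],[0,0,-0.519],[0,0,-0.519],[0,0,-0.519],[0,0,-0.519],[0,0,-0.519],[0,0,0],[0,0,0]]}'
python3 - <<'E'
from h import *
cal=w2c('wrist'); im,d=camera('wrist'); cv2.imwrite('pics/w1.png',im)
P=cloud(cal,d); np.save('w1.npy',P); np.save('w1cal.npy',np.array(cal,dtype=object),allow_pickle=True)
for q in ['pad','pin_top','plate_a','rack','comb']:
    for r in silhouettes(q,'wrist')[:2]:
        X=P[r['pixels']&(d>0)]
        z=np.median(X[:,2]); Y=X[abs(X[:,2]-z)<.01]
        print(q,round(r['confidence'],2),r['at'],len(X),np.median(X,0),np.percentile(X,3,0),np.percentile(X,97,0),cv2.minAreaRect((Y[:,:2]*1000).astype(np.float32)))
E
```

```text
t: 4.0
ee_pos: [0.5304, 0.0603, 0.32]
ee_rot: [[-0.123, 0.992, 0.001], [0.992, 0.123, -0.0], [-0.001, 0.001, -1.0]]
ft_force: [0.0, -0.6, -1.1]
gripper_width: 0.997
gripper_force: 0.0Traceback (most recent call last):
  File "<stdin>", line 3, in <module>
ValueError: could not broadcast input array from shape (3,3) into shape (3,)
```

View pics/w1.png

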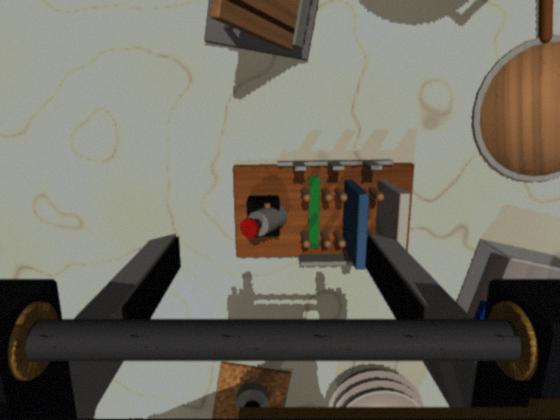

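The wrist view shows the rack: green strip at about (314,212), red cap at (250,228), blue plate (356,222), white plate (397,212), comb along the top (335,163). The free slot is the one nearest the pin.

Run:
```python
from h import *
cal=w2c('wrist'); im,d=camera('wrist')
P=cloud(cal,d)
for q in ['pad','pin_top','plate_a','rack','comb']:
    for r in silhouettes(q,'wrist')[:2]:
        m=r['pixels']&(d>0); X=P[m]
        z=np.median(X[:,2]); Y=X[abs(X[:,2]-z)<.008]
        print(q,round(r['confidence'],2),r['at'],len(X),np.median(X,0),np.percentile(X,3,0),np.percentile(X,97,0),cv2.minAreaRect((Y[:,:2]*1000).astype(np.float32)))
hsv=cv2.cvtColor(im,cv2.COLOR_BGR2HSV)
def col(lo,hi,box):
    m=cv2.inRange(hsv,lo,hi)>0; b=np.zeros_like(m); b[box[1]:box[3],box[0]:box[2]]=1; return m&b&(d>0)
g=col((45,100,40),(80,255,255),(290,160,340,260)); X=P[g]
print('green',X.mean(0),np.median(X[:,2]),cv2.minAreaRect((X[:,:2]*1000).astype(np.float32)))
u,s,v=np.linalg.svd(X[:,:2]-X[:,:2].mean(0),full_matrices=False); print('yaw of strip',np.degrees(np.arctan2(v[0,1],v[0,0])))
m=(hsv[...,0]<8)|(hsv[...,0]>172); m&=(hsv[...,1]>180)&(hsv[...,2]>60); m[:205]=0;m[250:]=0;m[:,:235]=0;m[:,265:]=0
X=P[m&(d>0)]; print('red',len(X),X.mean(0),X.min(0),X.max(0)); 
for zz in np.arange(.06,.1,.004): 
    Y=X[abs(X[:,2]-zz)<.002]; print(zz,len(Y),Y.mean(0) if len(Y) else '')
# rack slab top
X=P[150:270,225:420].reshape(-1,3); X=X[abs(X[:,2]-.0125)<.005]; X=X[np.isfinite(X).all(1)]
print('slab',X.shape,cv2.minAreaRect((X[:,:2]*1000).astype(np.float32)),np.median(X[:,2]))
```

```text
pad 0.6 [313.7, 210.2] 737 [0.5945 0.0059 0.0136] [ 0.5836 -0.0425  0.012 ] [0.6047 0.05   0.0153] ((594.7806396484375, 3.3780288696289062), (13.879998207092285, 99.5994873046875), 8.41118049621582)
pin_top 0.76 [248.0, 222.4] 298 [ 0.5129 -0.0059  0.0788] [ 0.5027 -0.0167  0.068 ] [0.5231 0.0031 0.0841] ((511.4331970214844, -7.0378828048706055), (22.524450302124023, 20.608661651611328), 54.40834045410156)
plate_a 0.76 [391.7, 211.5] 1795 [0.6778 0.0297 0.0795] [ 0.6724 -0.0057  0.0181] [0.6878 0.0601 0.1025] ((676.2826538085938, 28.815322875976562), (63.988712310791016, 9.925673484802246), 88.6439208984375)
rack 0.68 [302.2, 202.6] 12334 [0.5747 0.0151 0.012 ] [ 0.4924 -0.0604  0.0098] [0.7019 0.0783 0.0669] ((606.218017578125, 7.400787353515625), (240.11761474609375, 135.68658447265625), 7.854538917541504)
rack 0.57 [393.2, 210.6] 1803 [0.6778 0.0293 0.0795] [ 0.6723 -0.0062  0.0175] [0.6884 0.0602 0.1025] ((676.2421264648438, 29.407485961914062), (62.82261657714844, 9.921465873718262), 88.54061889648438)
comb 0.95 [332.4, 160.8] 893 [0.6053 0.0743 0.0189] [0.5435 0.0635 0.0005] [0
[... 339 characters left out ...]
.0058 0.0136] 0.01357532849160048 ((594.6577758789062, 3.944255828857422), (14.001876831054688, 98.44390869140625), 8.627832412719727)
yaw of strip -82.18032703453105
red 290 [ 0.5119 -0.0075  0.0781] [ 0.4976 -0.0417  0.0107] [0.5226 0.004  0.0855]
0.06 0 
0.064 0 
0.068 0 
0.07200000000000001 10 [ 0.5058 -0.0069  0.0729]
0.07600000000000001 83 [ 0.5062 -0.0081  0.0761]
0.08000000000000002 128 [ 0.5134 -0.0071  0.0798]
0.08400000000000002 64 [ 0.5181 -0.0062  0.0831]
0.08800000000000002 0 
0.09200000000000003 0 
0.09600000000000003 0 
0.10000000000000003 0 
slab (9647, 3) ((606.3817749023438, 7.392143249511719), (239.90435791015625, 135.685302734375), 7.800203323364258) 0.011642016297177704
```

Run:
```python
from h import *
plan([.418,.252,.194],tool(-2.5,35),n=8)
```

```text
n 8 (min 6 ) offset [0.503, -0.336, 0.234] twist [-0.508, -0.041, 0.131] mid [0.4473 0.1771 0.2483] end [0.4179 0.2521 0.1939] err [-0.093   0.0878 -0.0628] mm
```

```bash
python3 -m pendant '{"jaw":[0,0,0,0,0,0,0,0,0,0],"offset":[[0.503,-0.336,0.234],[0.503,-0.336,0.234],[0.503,-0.336,0.234],[0.503,-0.336,0.234],[0.503,-0.336,0.234],[0.503,-0.336,0.234],[0.503,-0.336,0.234],[0.503,-0.336,0.234],[0,0,0],[0,0,0]],"twist":[[-0.508,-0.041,0.131],[-0.508,-0.041,0.131],[-0.508,-0.041,0.131],[-0.508,-0.041,0.131],[-0.508,-0.041,0.131],[-0.508,-0.041,0.131],[-0.508,-0.041,0.131],[-0.508,-0.041,0.131],[0,0,0],[0,0,0]]}'
python3 - <<'E'
from h import *
cal=w2c('wrist'); im,d=camera('wrist'); P=cloud(cal,d); cv2.imwrite('pics/w2.png',im)
T=cur(); print(T)
r=silhouettes('board','wrist')[0]; m=r['pixels']&(d>0); print(r['confidence'],r['at'],m.sum())
X=(P[m]-T[:3,3])@T[:3,:3]*1000
print('tool mm: med',np.median(X,0),np.percentile(X,[2,98],0))
a=X[np.abs(X[:,2]-np.percentile(X[:,2],1))<25]
for lo in range(60,240,15):
    Y=X[(X[:,2]>=lo)&(X[:,2]<lo+15)]
    if len(Y)>10: print(lo,len(Y),'y',np.percentile(Y[:,1],[5,50,95]),'x',np.percentile(Y[:,0],[1,99]))
E
```

```text
t: 5.35
ee_pos: [0.4388, 0.1977, 0.2258]
ee_rot: [[0.02, 0.892, 0.451], [0.999, -0.001, -0.043], [-0.037, 0.452, -0.891]]
ft_force: [0.6, -0.1, 0.1]
gripper_width: 0.499
gripper_force: 0.0
[[ 0.0227  0.8918  0.4519  0.4395]
 [ 0.9991 -0.0038 -0.0428  0.1972]
 [-0.0365  0.4524 -0.8911  0.2262]
 [ 0.      0.      0.      1.    ]]
0.92 [252.0, 116.0] 5177
tool mm: med [ 64.9286 -15.8104 100.3422] [[ 15.0354 -29.1451  89.8362]
 [108.9112   0.1155 214.7809]]
75 144 y [-23.5796 -19.1713 -15.9077] x [ 53.3702 109.4662]
90 2597 y [-28.035  -21.5754 -15.0542] x [ 13.033  109.5963]
105 483 y [-16.1052 -13.9277 -11.5434] x [ 13.4842 109.32  ]
120 397 y [-13.9399 -11.8176  -9.6225] x [ 13.6312 109.4602]
135 355 y [-11.836   -9.7745  -7.546 ] x [ 14.3926 109.57  ]
150 307 y [-9.7055 -7.7001 -5.2738] x [ 15.6616 109.9715]
165 276 y [-7.4053 -5.4586 -3.6184] x [ 15.2708 110.1626]
180 239 y [-5.6225 -2.8293 -0.9627] x [ 15.7039 110.5836]
195 205 y [-2.8727 -0.9295  0.9925] x [ 16.6944 110.1391]
210 170 y [-42.5208   0.1043   2.1426] x [ 18.7858 111.7004]
```

View pics/w2.png

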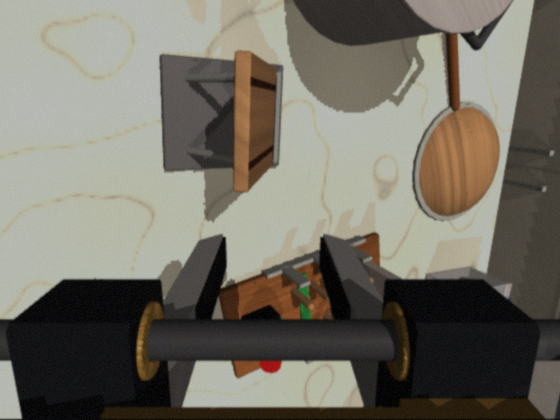

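Run:
```python
from h import *
print(readout.state()['qpos'])
plan([.4286,.2545,.1816],tool(-2.5,35),n=5)
```

```text
[-0.5425  0.2299 -0.2585  2.3104  0.9959  0.5024 -1.6676]
n 5 (min 2 ) offset [0.233, -0.133, 0.124] twist [-0.187, 0.028, 0.047] mid [0.4321 0.2313 0.1995] end [0.4285 0.2546 0.1817] err [-0.1091  0.0967  0.06  ] mm
```

Run:
```python
from h import *
plan([.4429,.2539,.1611],tool(-2.5,35),n=8)
```

```text
n 8 (min 2 ) offset [0.146, -0.079, 0.14] twist [-0.117, 0.017, 0.029] mid [0.4405 0.2323 0.1852] end [0.4428 0.2539 0.161 ] err [-0.0596 -0.0114 -0.1388] mm
```

```bash
python3 -m pendant '{"jaw":[0,0,0,0,0,0,0,0,0,0],"offset":[[0.146,-0.079,0.14],[0.146,-0.079,0.14],[0.146,-0.079,0.14],[0.146,-0.079,0.14],[0.146,-0.079,0.14],[0.146,-0.079,0.14],[0.146,-0.079,0.14],[0.146,-0.079,0.14],[0,0,0],[0,0,0]],"twist":[[-0.117,0.017,0.029],[-0.117,0.017,0.029],[-0.117,0.017,0.029],[-0.117,0.017,0.029],[-0.117,0.017,0.029],[-0.117,0.017,0.029],[-0.117,0.017,0.029],[-0.117,0.017,0.029],[0,0,0],[0,0,0]]}'
python3 - <<'E'
from h import *
print(readout.state()['qpos'])
plan([.4773,.2524,.112],tool(-2.5,35),n=8)
E
```

```text
t: 6.45
ee_pos: [0.4426, 0.2536, 0.1607]
ee_rot: [[0.044, 0.818, 0.573], [0.999, -0.035, -0.026], [-0.001, 0.573, -0.819]]
ft_force: [-0.4, -0.4, 0.8]
gripper_width: 0.503
gripper_force: 0.0
[-0.7851  0.4482 -0.221   2.4168  1.6865  0.608  -2.609 ]
n 8 (min 2 ) offset [0.001, 0.001, 0.149] twist [-0.0, 0.001, 0.0] mid [0.4642 0.2529 0.1303] end [0.4771 0.2525 0.1121] err [-0.1783  0.1     0.0569] mm
```

```bash
python3 -m pendant '{"jaw":[0,0,0,0,0,0,0,0,0,1,1,1,1,1,1,1],"offset":[[0,0,0.149],[0,0,0.149],[0,0,0.149],[0,0,0.149],[0,0,0.149],[0,0,0.149],[0,0,0.149],[0,0,0.149],[0,0,0],[0,0,0],[0,0,0],[0,0,0],[0,0,0],[0,0,0],[0,0,0],[0,0,0]],"twist":[[0,0,0],[0,0,0],[0,0,0],[0,0,0],[0,0,0],[0,0,0],[0,0,0],[0,0,0],[0,0,0],[0,0,0],[0,0,0],[0,0,0],[0,0,0],[0,0,0],[0,0,0],[0,0,0]]}' 25
python3 - <<'E'
from h import *
print(readout.state()['qpos'])
# lift: back along board z / up and 
plan([.46,.2524,.20],tool(-2.5,35),n=5)
plan([.50,.2524,.30],tool(7.9,0),n=8,T0=T4(tool(-2.5,35),[.46,.2524,.20]))
E
```

```text
t: 8.05
ee_pos: [0.4757, 0.2535, 0.1116]
ee_rot: [[0.041, 0.819, 0.573], [0.999, -0.033, -0.024], [-0.001, 0.574, -0.819]]
ft_force: [-1.7, 0.0, 1.8]
gripper_width: 0.127
gripper_force: 25.0
[-0.7055  0.5907 -0.2371  2.4014  1.9243  0.6506 -2.7921]
n 5 (min 2 ) offset [-0.007, 0.151, -0.326] twist [-0.0, -0.001, 0.003] mid [0.4662 0.2528 0.1647] end [0.4598 0.2524 0.2   ] err [-0.1539  0.0114  0.0316] mm
n 8 (min 5 ) offset [-0.008, 0.181, -0.205] twist [0.508, 0.046, -0.147] mid [0.4778 0.2512 0.2656] end [0.4999 0.2525 0.3001] err [-0.0967  0.0876  0.0619] mm
```

```bash
python3 -m pendant '{"jaw":[1,1,1,1,1,1,1,1,1,1,1,1,1,1,1],"offset":[[0,0,-0.15],[0,0,-0.15],[0,0,-0.2],[0,0,-0.2],[0,0.1,-0.25],[0,0.2,-0.3],[0,0.2,-0.3],[0,0.181,-0.205],[0,0.181,-0.205],[0,0.181,-0.205],[0,0.181,-0.205],[0,0.181,-0.205],[0,0.181,-0.205],[0,0,0],[0,0,0]],"twist":[[0,0,0],[0,0,0],[0,0,0],[0,0,0],[0,0,0],[0,0,0],[0,0,0],[0.4,0,-0.1],[0.508,0.046,-0.147],[0.508,0.046,-0.147],[0.508,0.046,-0.147],[0.508,0.046,-0.147],[0.508,0.046,-0.147],[0,0,0],[0,0,0]]}'
python3 - <<'E'
from h import *
print(readout.state()['qpos'])
plan([.5945,.0037,.30],tool(7.9,0),n=8)
E
```

```text
t: 9.55
ee_pos: [0.4681, 0.2471, 0.2451]
ee_rot: [[-0.033, 0.957, 0.289], [0.999, 0.043, -0.028], [-0.039, 0.287, -0.957]]
ft_force: [-0.7, -0.9, -1.0]
gripper_width: 0.126
gripper_force: 25.0
[-0.3849  0.3106 -0.3923  2.0228  0.5361  0.7015 -1.1014]
n 8 (min 6 ) offset [-0.636, 0.284, -0.077] twist [0.241, 0.045, -0.082] mid [0.5425 0.0936 0.2843] end [0.5946 0.0037 0.3001] err [ 0.0875 -0.0214  0.1127] mm
```

```bash
python3 -m pendant '{"jaw":[1,1,1,1,1,1,1,1,1,1],"offset":[[-0.636,0.284,-0.077],[-0.636,0.284,-0.077],[-0.636,0.284,-0.077],[-0.636,0.284,-0.077],[-0.636,0.284,-0.077],[-0.636,0.284,-0.077],[-0.636,0.284,-0.077],[-0.636,0.284,-0.077],[0,0,0],[0,0,0]],"twist":[[0.241,0.045,-0.082],[0.241,0.045,-0.082],[0.241,0.045,-0.082],[0.241,0.045,-0.082],[0.241,0.045,-0.082],[0.241,0.045,-0.082],[0.241,0.045,-0.082],[0.241,0.045,-0.082],[0,0,0],[0,0,0]]}'
python3 - <<'E'
from h import *
print(readout.state()['qpos'])
plan([.5945,.0037,.20],tool(7.9,0),n=6)
cal=w2c('wrist'); im,d=camera('wrist'); P=cloud(cal,d); cv2.imwrite('pics/w3.png',im)
T=cur(); r=silhouettes('board','wrist')[0]; m=r['pixels']&(d>0); print(r['confidence'],r['at'],m.sum())
X=(P[m]-T[:3,3])@T[:3,:3]*1000
print(np.median(X,0),np.percentile(X,[2,98],0))
E
```

```text
t: 10.55
ee_pos: [0.5943, 0.0055, 0.2982]
ee_rot: [[-0.14, 0.99, -0.004], [0.99, 0.14, -0.002], [-0.002, -0.004, -1.0]]
ft_force: [-0.1, 0.5, -1.4]
gripper_width: 0.128
gripper_force: 25.0
[ 0.2251  0.4867 -0.4486  1.5289  0.2226  1.1811 -0.1237]
n 6 (min 2 ) offset [-0.006, 0.0, 0.327] twist [-0.005, 0.002, 0.003] mid [0.5943 0.0042 0.2328] end [0.5944 0.0036 0.2001] err [-0.1233 -0.1021  0.1213] mm
0.6 [270.2, 229.1] 4773
[ 17.4739   1.2826 -24.2351] [[-25.7924  -4.4129 -25.7917]
 [ 48.6448   7.2715  69.9374]]
```

View pics/w3.png

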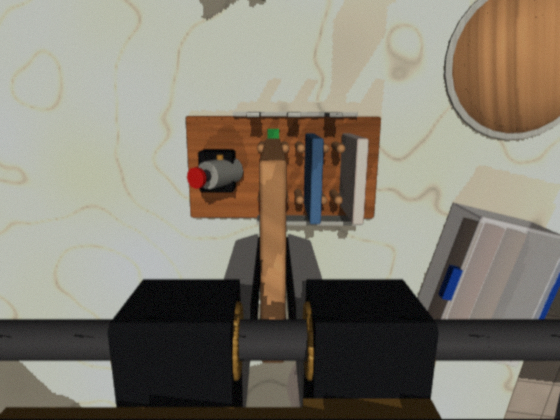

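Run:
```python
from h import *
cal=w2c('wrist'); im,d=camera('wrist'); P=cloud(cal,d); T=cur()
X=(P-T[:3,3])@T[:3,:3]*1000
hsv=cv2.cvtColor(im,cv2.COLOR_BGR2HSV)
g=(cv2.inRange(hsv,(45,100,40),(80,255,255))>0)&(d>0); g[:110]=0;g[150:]=0;g[:,:250]=0;g[:,300:]=0
Y=X[g]; print('green',len(Y),Y.mean(0),np.percentile(Y,[3,97],0))
m=silhouettes('board','wrist')[0]['pixels']&(d>0)
B=X[m]; t=B[abs(B[:,2]+24)<4]
for x0 in range(-30,50,10):
    s=t[abs(t[:,0]-x0)<5]; 
    if len(s)>5: print(x0,len(s),'y',np.percentile(s[:,1],[2,50,98]))
f=B[(B[:,2]>-15)]
print('end face',len(f))
for z0 in range(-10,110,15):
    s=f[abs(f[:,2]-z0)<7.5]
    if len(s)>5: print(z0,len(s),'y',np.percentile(s[:,1],[3,50,97]),'x',np.percentile(s[:,0],[3,50,97]))
z0=T[2,3]*1000
dw=X[135:215,250:300].reshape(-1,3); dw=dw[abs((z0-dw[:,2])-66)<5]
print('dowel tops',len(dw)); 
k=cv2.connectedComponentsWithStats(((abs(z0-X[...,2]-63)<8)&(np.arange(560)>250)&(np.arange(560)<300)&(np.arange(420)[:,None]>130)&(np.arange(420)[:,None]<215)).astype(np.uint8))
for i in range(1,k[0]):
    mm=k[1]==i
    if mm.sum()>8: print(k[3][i],mm.sum(),X[mm].mean(0))
```

```text
green 85 [ 41.0993   1.4773 286.112 ] [[ 36.8099  -4.7945 284.5019]
 [ 45.3146   7.4849 287.509 ]]
-20 489 y [-4.9724  0.716   6.8426]
-10 516 y [-4.8797  1.178   6.7752]
0 524 y [-4.8058  0.9487  6.6764]
10 543 y [-4.7022  0.7236  6.623 ]
20 564 y [-4.659   0.9465  6.5252]
30 611 y [-4.9901  0.7295  6.8736]
40 633 y [-4.9125  1.1593  6.8183]
end face 433
-10 76 y [-4.4808  0.7064  6.2727] x [48.7634 50.0214 50.1746]
5 80 y [-4.351   0.9246  6.1107] x [49.3819 49.9721 50.1024]
20 49 y [-4.1711  1.1824  6.0342] x [49.0755 49.9416 50.0664]
35 51 y [-4.2522  0.6293  5.8172] x [49.3761 49.9226 50.0461]
50 36 y [-4.3765  0.5842  5.5181] x [49.3015 49.8977 50.0007]
65 34 y [-4.0335  0.8854  5.822 ] x [49.2737 49.8622 49.9498]
80 26 y [-4.532   0.5227  6.189 ] x [48.4265 49.8244 49.9709]
95 22 y [-4.2255  0.8619  5.8461] x [49.0452 49.7694 49.8701]
dowel tops 0
[259.8276 150.    ] 29 [ 26.6325 -13.5031 242.7547]
[285.1471 150.1765] 34 [ 26.3942  15.019  243.1799]
[298.2941 150.4118] 17 [ 26.1536  29.8255 242.9984]
[297.9091 202.    ] 22 [-33.6882  30.3637 243.0147]
```

```bash
python3 -m pendant '{"jaw":[1,1,1,1,1,1,1,1,1,1,1,1],"offset":[[0,0,0.5],[0,0,0.5],[0,0,0.5],[0,0,0.5],[0,0,0.2],[0,0,0.2],[0,0,0.2],[0,0,0.2],[0,0,0.2],[0,0,0.2],[0,0,0.2],[0,0,0]],"twist":[[-0.01,0,0.01],[0,0,0.005],[0,0,0],[0,0,0],[0,0,0],[0,0,0],[0,0,0],[0,0,0],[0,0,0],[0,0,0],[0,0,0],[0,0,0]]}'
```

```text
t: 11.95
ee_pos: [0.5948, 0.0048, 0.1286]
ee_rot: [[-0.138, 0.99, -0.002], [0.99, 0.138, -0.0], [0.0, -0.002, -1.0]]
ft_force: [-0.7, 0.1, -1.6]
gripper_width: 0.121
gripper_force: 25.0
```

```bash
python3 -m pendant '{"jaw":[1,1,1,1],"offset":[[0,0,0.06],[0,0,0.06],[0,0,0.04],[0,0,0]],"twist":[[0,0,0],[0,0,0],[0,0,0],[0,0,0]]}'
```

```text
t: 12.35
ee_pos: [0.596, 0.005, 0.1222]
ee_rot: [[-0.138, 0.99, 0.001], [0.99, 0.138, 0.0], [-0.0, 0.001, -1.0]]
ft_force: [0.2, 0.1, -0.7]
gripper_width: 0.124
gripper_force: 25.0
```

```bash
python3 -m pendant '{"jaw":[1,1,1],"offset":[[0,0,0.04],[0,0,0.02],[0,0,0]],"twist":[[0,0,0],[0,0,0],[0,0,0]]}'
```

```text
t: 12.65
ee_pos: [0.5959, 0.005, 0.1192]
ee_rot: [[-0.138, 0.99, 0.001], [0.99, 0.138, 0.0], [0.0, 0.001, -1.0]]
ft_force: [0.5, -0.4, -1.1]
gripper_width: 0.125
gripper_force: 25.0
```

```bash
python3 -m pendant '{"jaw":[1,1,1],"offset":[[0,0,0.02],[0,0,0.02],[0,0,0]],"twist":[[0,0,0],[0,0,0],[0,0,0]]}'
```

```text
t: 12.95
ee_pos: [0.5962, 0.0048, 0.1184]
ee_rot: [[-0.138, 0.99, 0.002], [0.99, 0.138, -0.0], [-0.001, 0.002, -1.0]]
ft_force: [-2.2, -1.4, 6.6]
gripper_width: 0.125
gripper_force: 25.0
```

```bash
python3 -m pendant '{"jaw":[1,1,1],"offset":[[0,0,0.02],[0,0,0.02],[0,0,0]],"twist":[[0,0,0],[0,0,0],[0,0,0]]}'
```

```text
t: 13.25
ee_pos: [0.5967, 0.0048, 0.1184]
ee_rot: [[-0.138, 0.99, 0.003], [0.99, 0.138, -0.001], [-0.001, 0.003, -1.0]]
ft_force: [-5.2, -1.1, 19.2]
gripper_width: 0.127
gripper_force: 25.1
```

```bash
python3 -m pendant '{"jaw":[1,1,0.36,0.36,0.36,0.36,0.36,0.36,0.36,0.36,0.36,0.36,0.36,0.36],"offset":[[0,0,-0.03],[0,0,0],[0,0,0],[0,0,0],[0,0,0],[0,0,0],[0,0,0],[0,0,-0.1],[0,0,-0.2],[0,0,-0.3],[0,0,-0.7],[0,0,-0.8],[0,0,-0.8],[0,0,0]],"twist":[[0,0,0],[0,0,0],[0,0,0],[0,0,0],[0,0,0],[0,0,0],[0,0,0],[0,0,0],[0,0,0],[0,0,0],[0,0,0],[0,0,0],[0,0,0],[0,0,0]]}'
python3 - <<'E'
from h import *
im,d=camera('wrist'); cv2.imwrite('pics/w4.png',im); cal=w2c('wrist'); P=cloud(cal,d)
for n in ['top']:
    im2,d2=camera(n); P2=cloud(w2c(n),d2); cv2.imwrite('pics/t4.png',im2)
    for r in silhouettes('board',n)[:2]:
        X=P2[r['pixels']&(d2>0)]; print(n,r['confidence'],r['at'],np.median(X,0),np.percentile(X,[3,97],0))
r=silhouettes('board','wrist')[0]; m=r['pixels']&(d>0); X=P[m]
ex=np.array([.9905,.1374]); ey=np.array([-.1374,.9905]); q=X[:,:2]-[.5947,.0037]
print('pad-frame mm across/along of board top',[(np.percentile(q[X[:,2]>.12]@e,[3,50,97])*1e3).round(1) for e in (ex,ey)], np.percentile(X[:,2],[3,50,97]))
lo=X[(X[:,2]<.11)]; ql=lo[:,:2]-[.5947,.0037]; print('lower',len(lo),np.percentile(ql@ex,[3,50,97])*1e3)
E
```

```text
t: 14.65
ee_pos: [0.5995, 0.0059, 0.2686]
ee_rot: [[-0.138, 0.99, 0.013], [0.99, 0.138, 0.001], [-0.001, 0.013, -1.0]]
ft_force: [0.4, 0.8, -0.8]
gripper_width: 0.327
gripper_force: 0.0
top 0.44 [290.2, 213.4] [0.5866 0.0418 0.1181] [[0.5843 0.0281 0.0295]
 [0.5953 0.0533 0.1474]]
pad-frame mm across/along of board top [array([-5.4,  0. ,  5.8]), array([-44.6,   4.5,  48.8])] [0.0417 0.1403 0.1417]
lower 107 [-5.2154  3.3917  8.4552]
```

View pics/w4.png

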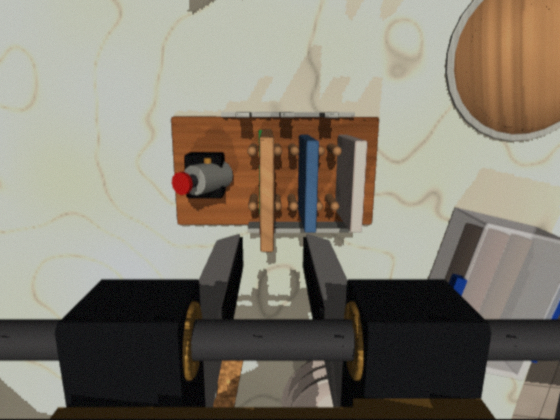

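The board stands centred in its slot (wrist view, board at (267,190) between the dowels). Next is the pounder.

```bash
cat >> h.py <<'E'
def grip(yaw,th):
    """tool x points back along yaw (deg), y to the left; th (deg) tips the fingers back towards the robot"""
    return tool(yaw+90)@Ro.from_rotvec([0,np.radians(th),0]).as_matrix()
E
python3 - <<'E'
from h import *
print(grip(0,25))
plan([.553,-.303,.33],grip(-28.7,0),n=11)
E
```

```text
[[-0.9063  0.     -0.4226]
 [ 0.      1.      0.    ]
 [ 0.4226  0.     -0.9063]]
n 11 (min 7 ) offset [-0.449, -0.376, -0.125] twist [-0.001, -0.0, -0.564] mid [ 0.5358 -0.1588  0.2986] end [ 0.5529 -0.3032  0.3298] err [-0.0586 -0.1726 -0.2359] mm
```

```bash
python3 -m pendant '{"jaw":[0.36,0.36,0.36,0,0,-0.3,-0.3,-0.3,-0.3,-0.3,-0.3,-0.3,-0.3],"offset":[[-0.449,-0.376,-0.125],[-0.449,-0.376,-0.125],[-0.449,-0.376,-0.125],[-0.449,-0.376,-0.125],[-0.449,-0.376,-0.125],[-0.449,-0.376,-0.125],[-0.449,-0.376,-0.125],[-0.449,-0.376,-0.125],[-0.449,-0.376,-0.125],[-0.449,-0.376,-0.125],[-0.449,-0.376,-0.125],[0,0,0],[0,0,0]],"twist":[[0,0,-0.564],[0,0,-0.564],[0,0,-0.564],[0,0,-0.564],[0,0,-0.564],[0,0,-0.564],[0,0,-0.564],[0,0,-0.564],[0,0,-0.564],[0,0,-0.564],[0,0,-0.564],[0,0,0],[0,0,0]]}'
python3 - <<'E'
from h import *
cal=w2c('wrist'); im,d=camera('wrist'); P=cloud(cal,d); cv2.imwrite('pics/w5.png',im)
print(readout.state()['qpos'],readout.state()['t'])
for q in ['pounder','mat']:
    r=silhouettes(q,'wrist')
    if not r: continue
    r=r[0]; m=r['pixels']&(d>0); X=P[m]; print(q,r['confidence'],r['at'],m.sum(),np.percentile(X,[2,50,98],0))
    if q=='mat':
        Y=X[abs(X[:,2]-.006)<.004]; print(cv2.minAreaRect((Y[:,:2]*1e3).astype(np.float32)))
        continue
    t=X[X[:,2]>.12]; print('cap',len(t),t.mean(0),cv2.minEnclosingCircle((t[:,:2]*1e3).astype(np.float32)))
    Y=X[(X[:,2]<.026)&(X[:,2]>.017)]; print('disc',len(Y),cv2.minEnclosingCircle((Y[:,:2]*1e3).astype(np.float32)))
E
```

```text
t: 16.15
ee_pos: [0.553, -0.3028, 0.3286]
ee_rot: [[-0.876, 0.482, -0.002], [0.482, 0.876, 0.003], [0.003, 0.001, -1.0]]
ft_force: [0.6, 1.4, -0.7]
gripper_width: 0.651
gripper_force: 0.0
[ 0.8241  0.5581 -0.6464  1.3716  0.3332  1.3238  1.2389] 16.2
pounder 0.89 [265.2, 161.7] 1255 [[ 0.5225 -0.3239  0.0168]
 [ 0.5397 -0.2988  0.0438]
 [ 0.5632 -0.2806  0.1287]]
cap 471 [ 0.5448 -0.3023  0.1271] ((545.2861328125, -302.8258972167969), 12.71776294708252)
disc 467 ((545.3967895507812, -302.96490478515625), 24.72037696838379)
mat 0.75 [252.0, 150.3] 5472 [[ 0.489  -0.3616  0.0007]
 [ 0.5346 -0.3088  0.0055]
 [ 0.5963 -0.2547  0.0076]]
((543.011962890625, -308.4122619628906), (109.98626708984375, 110.14884948730469), 87.322265625)
```

View pics/w5.png

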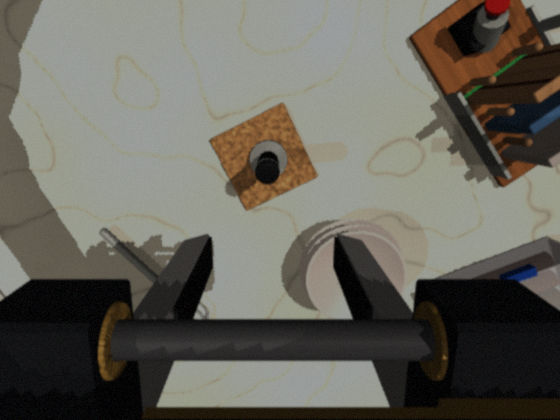

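Run:
```python
from h import *
R=grip(-29,25); g=np.array([.5453,-.3029,.096])+.002*R[:,2]
print(R[:,2],g)
T=plan(g-.09*R[:,2],R,n=7)
plan(g,R,n=6,T0=T4(R,g-.09*R[:,2]))
```

```text
[-0.3696  0.2049 -0.9063] [ 0.5446 -0.3025  0.0942]
n 7 (min 4 ) offset [-0.17, -0.016, 0.419] twist [-0.001, 0.414, 0.006] mid [ 0.5747 -0.3164  0.2434] end [ 0.5779 -0.3208  0.1758] err [0.0923 0.0951 0.0791] mm
n 6 (min 2 ) offset [0.0, 0.0, 0.3] twist [-0.0, -0.0, 0.0] mid [ 0.5556 -0.3086  0.1214] end [ 0.5446 -0.3025  0.0942] err [0. 0. 0.] mm
```

```bash
python3 -m pendant '{"jaw":[-0.3,-0.3,-0.3,-0.3,-0.3,-0.3,-0.3,-0.3,-0.3],"offset":[[-0.17,-0.016,0.419],[-0.17,-0.016,0.419],[-0.17,-0.016,0.419],[-0.17,-0.016,0.419],[-0.17,-0.016,0.419],[-0.17,-0.016,0.419],[-0.17,-0.016,0.419],[0,0,0],[0,0,0]],"twist":[[0,0.414,0.006],[0,0.414,0.006],[0,0.414,0.006],[0,0.414,0.006],[0,0.414,0.006],[0,0.414,0.006],[0,0.414,0.006],[0,0,0],[0,0,0]]}'
python3 - <<'E'
from h import *
R=grip(-29,25); plan(np.array([.5446,-.3025,.0942]),R,n=6); print(readout.state()['qpos'])
E
```

```text
t: 17.2
ee_pos: [0.5785, -0.3216, 0.1762]
ee_rot: [[-0.793, 0.485, -0.369], [0.44, 0.874, 0.204], [0.421, -0.0, -0.907]]
ft_force: [0.1, 0.7, 0.7]
gripper_width: 0.649
gripper_force: 0.0
n 6 (min 2 ) offset [0.002, 0.001, 0.302] twist [-0.0, 0.002, -0.0] mid [ 0.556  -0.3089  0.1216] end [ 0.5447 -0.3025  0.0943] err [ 0.078  -0.0182  0.087 ] mm
[ 0.6714  1.0159 -0.5513  0.9281  0.36    1.7223  1.293 ]
```

```bash
python3 -m pendant '{"jaw":[-0.3,-0.3,-0.3,-0.3,-0.3,-0.3,-0.3,1,1,1,1,1,1,1,1],"offset":[[0,0,0.302],[0,0,0.302],[0,0,0.302],[0,0,0.302],[0,0,0.302],[0,0,0.302],[0,0,0],[0,0,0],[0,0,0],[0,0,0],[0,0,0],[0,0,0],[0,0,0],[0,0,0],[0,0,0]],"twist":[[0,0,0],[0,0,0],[0,0,0],[0,0,0],[0,0,0],[0,0,0],[0,0,0],[0,0,0],[0,0,0],[0,0,0],[0,0,0],[0,0,0],[0,0,0],[0,0,0],[0,0,0]]}' 50
python3 - <<'E'
from h import *
T=cur(); print(T[:3,3],readout.state()['qpos'])
# lift straight up 130 mm
Tl=plan(T[:3,3]+[0,0,.13],T[:3,:3],n=6)
# tool-from-pounder: pounder upright at its measured place
from numpy.linalg import inv
G=inv(T)@T4(np.array([[.875,.485,0],[-.485,.875,0],[0,0,1]]),[.5453,-.3029,.006]); np.save('G.npy',G)
E
```

```text
t: 18.7
ee_pos: [0.545, -0.3044, 0.0946]
ee_rot: [[-0.793, 0.486, -0.368], [0.442, 0.874, 0.204], [0.421, -0.001, -0.907]]
ft_force: [-0.4, -0.7, 1.8]
gripper_width: 0.259
gripper_force: 50.0
[ 0.545  -0.3044  0.0946] [ 0.7104  1.0287 -0.5503  1.1566  0.3781  1.5013  1.2453]
n 6 (min 3 ) offset [0.182, -0.0, -0.393] twist [0.0, -0.0, 0.0] mid [ 0.5451 -0.3044  0.1812] end [ 0.5451 -0.3043  0.2245] err [ 0.1031  0.0945 -0.071 ] mm
```

```bash
python3 -m pendant '{"jaw":[1,1,1,1,1,1,1],"offset":[[0.1,0,-0.2],[0.182,0,-0.393],[0.182,0,-0.393],[0.182,0,-0.393],[0.182,0,-0.393],[0.182,0,-0.393],[0,0,0]],"twist":[[0,0,0],[0,0,0],[0,0,0],[0,0,0],[0,0,0],[0,0,0],[0,0,0]]}'
cat >> h.py <<'E'
def pinframe():
    y=np.radians(7.85); xr=np.array([np.cos(y),np.sin(y),0]); yr=np.array([-np.sin(y),np.cos(y),0])
    a=-.5*xr+np.sqrt(.75)*np.array([0,0,1]); return np.column_stack([np.cross(yr,a),yr,a])
PT=np.array([.5115,-.0075,.079])
E
python3 - <<'E'
from h import *
G=np.load('G.npy'); print(G[:3]); G[1,3]=0; R=G[:3,:3]
# remove small lateral tilt: pounder z in tool xz plane
z=R[:,2].copy(); z[1]=0; z/=np.linalg.norm(z); y=np.array([0,1.,0]); G[:3,:3]=np.column_stack([np.cross(y,z),y,z]); print(G[:3]); np.save('G.npy',G)
B=pinframe(); 
for h in (.04,):
    T=T4(B,PT+h*B[:,2])@np.linalg.inv(G); print(T[:3]); 
    plan(T[:3,3],T[:3,:3],n=12)
E
```

```text
t: 19.4
ee_pos: [0.5464, -0.3043, 0.2167]
ee_rot: [[-0.795, 0.486, -0.363], [0.442, 0.874, 0.202], [0.416, -0.0, -0.91]]
ft_force: [0.2, -0.1, -2.0]
gripper_width: 0.26
gripper_force: 50.0
[[-0.9077  0.0019  0.4205 -0.0368]
 [ 0.0017  1.0004 -0.001   0.0016]
 [-0.4207 -0.0002 -0.9073  0.0806]]
[[-0.9073  0.      0.4205 -0.0368]
 [ 0.      1.      0.      0.    ]
 [-0.4205  0.     -0.9073  0.0806]]
[[-0.9867 -0.1366  0.0886  0.4483]
 [-0.136   0.9906  0.0122 -0.0162]
 [-0.0894  0.     -0.996   0.1906]]
n 12 (min 7 ) offset [0.253, 0.439, 0.106] twist [0.061, -0.278, -0.357] mid [ 0.5096 -0.1281  0.2116] end [ 0.4483 -0.0165  0.1908] err [ 0.001  -0.2347  0.1936] mm
```

```bash
python3 -m pendant '{"jaw":[1,1,1,1,1,1,1,1,1,1,1,1,1,1],"offset":[[0.253,0.439,0.106],[0.253,0.439,0.106],[0.253,0.439,0.106],[0.253,0.439,0.106],[0.253,0.439,0.106],[0.253,0.439,0.106],[0.253,0.439,0.106],[0.253,0.439,0.106],[0.253,0.439,0.106],[0.253,0.439,0.106],[0.253,0.439,0.106],[0.253,0.439,0.106],[0,0,0],[0,0,0]],"twist":[[0.061,-0.278,-0.357],[0.061,-0.278,-0.357],[0.061,-0.278,-0.357],[0.061,-0.278,-0.357],[0.061,-0.278,-0.357],[0.061,-0.278,-0.357],[0.061,-0.278,-0.357],[0.061,-0.278,-0.357],[0.061,-0.278,-0.357],[0.061,-0.278,-0.357],[0.061,-0.278,-0.357],[0.061,-0.278,-0.357],[0,0,0],[0,0,0]]}'
python3 - <<'E'
from h import *
G=np.load('G.npy'); B=pinframe(); print(readout.state()['qpos'])
T=T4(B,PT+.04*B[:,2])@np.linalg.inv(G); plan(T[:3,3],T[:3,:3],n=3)
pics=[]
for n in ['scene','wrist','top']:
    cal=w2c(n); im,d=camera(n); P=cloud(cal,d); pics.append(im)
    r=silhouettes('pounder',n)
    if not r: print(n,'none'); continue
    r=r[0]; m=r['pixels']&(d>0); X=P[m]; Pm=np.linalg.inv(cur()@G); L=X@Pm[:3,:3].T+Pm[:3,3]
    print(n,r['confidence'],r['at'],m.sum(),'in pounder frame mm',(np.percentile(L,[2,50,98],0)*1e3).round(1))
    r=silhouettes('pin_top',n)
    if r: X=P[r[0]['pixels']&(d>0)]; L=(X-PT)@B; print('  pin',r[0]['confidence'],len(X),(np.percentile(L,[3,50,97],0)*1e3).round(1))
a=pics[0][130:290,180:340]; b=pics[1][:,100:460]
cv2.imwrite('pics/v6.png',np.hstack([cv2.resize(a,(420,420)),b]))
E
```

```text
t: 20.8
ee_pos: [0.4452, -0.0163, 0.1886]
ee_rot: [[-0.987, -0.138, 0.082], [-0.137, 0.99, 0.014], [-0.083, 0.002, -0.997]]
ft_force: [-0.2, -1.5, -3.4]
gripper_width: 0.261
gripper_force: 50.0
[ 0.6052  0.415  -0.8377  2.1329  0.4883  0.6951  1.1592]
n 3 (min 1 ) offset [-0.021, -0.002, -0.012] twist [0.005, -0.014, 0.002] mid [ 0.4472 -0.0163  0.1899] end [ 0.4482 -0.0162  0.1906] err [-0.0378 -0.0026  0.0456] mm
scene 0.62 [235.5, 170.3] 470 in pounder frame mm [[-168.1  -23.   -13.5]
 [   8.9   -3.    41.7]
 [  21.8   54.1  118.7]]
wrist 0.84 [270.0, 248.2] 3630 in pounder frame mm [[-10.3 -13.8  14.4]
 [  4.7   0.9 120.5]
 [ 22.4  16.2 122.2]]
top 0.61 [315.2, 257.5] 278 in pounder frame mm [[  1.7 -21.9   0.8]
 [ 14.    1.9  18.4]
 [ 25.5  23.6  49.7]]
  pin 0.66 3516 [[ -44.8  -62.1 -163. ]
 [  25.     8.1  -87.5]
 [ 148.5   64.8  -22. ]]
```

View pics/v6.png

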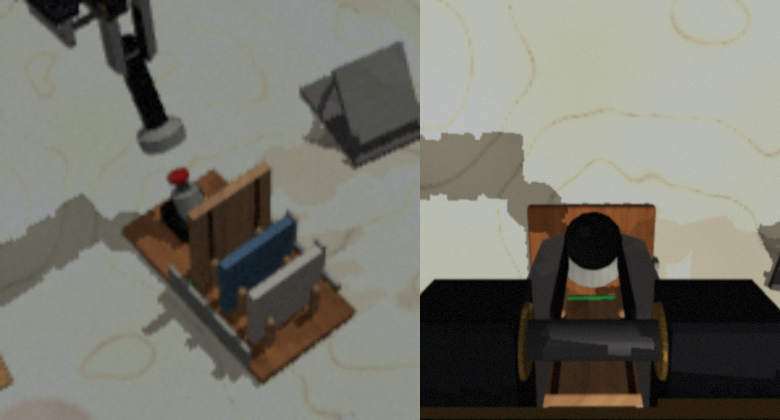

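Run:
```python
from h import *
G=np.load('G.npy'); B=pinframe()
T=T4(B,PT+.04*B[:,2])@np.linalg.inv(G); print('fix',end=' ');plan(T[:3,3],T[:3,:3],n=1)
for n,h in((4,-.012),(3,.06)):
    T2=T4(B,PT+h*B[:,2])@np.linalg.inv(G); plan(T2[:3,3],T2[:3,:3],n=n,T0=T)
```

```text
fix n 1 (min 1 ) offset [-0.037, -0.0, -0.031] twist [0.019, -0.031, -0.005] mid [ 0.4483 -0.0162  0.1906] end [ 0.4483 -0.0162  0.1906] err [-0.0059  0.0199  0.0121] mm
n 4 (min 2 ) offset [-0.109, -0.0, 0.236] twist [0.0, 0.0, 0.0] mid [ 0.4675 -0.0136  0.1568] end [ 0.474  -0.0127  0.1455] err [-0.0651 -0.009  -0.0277] mm
n 3 (min 1 ) offset [0.056, -0.0, -0.121] twist [0.0, 0.0, 0.0] mid [ 0.4417 -0.0171  0.2021] end [ 0.4384 -0.0176  0.2079] err [0.0102 0.0014 0.0054] mm
```

```bash
python3 -m pendant '{"jaw":[1,1,1,1,1,1,1],"offset":[[-0.063,0,-0.035],[0,0,0],[-0.109,0,0.236],[-0.109,0,0.236],[-0.109,0,0.236],[-0.109,0,0.236],[0,0,0]],"twist":[[0.019,-0.05,-0.005],[0,0,0],[0,0,0],[0,0,0],[0,0,0],[0,0,0],[0,0,0]]}'
python3 - <<'E'
from h import *
G=np.load('G.npy'); B=pinframe(); P=cur()@G; print('face rel pin mm',(P[:3,3]-PT)@B*1e3,'cos',P[:3,2]@B[:,2])
im,d=camera('scene'); P=cloud(w2c('scene'),d)
r=silhouettes('comb','scene')
if r: X=P[r[0]['pixels']&(d>0)]; print(r[0]['confidence'],np.percentile(X,[3,50,97],0))
E
```

```text
t: 21.95
ee_pos: [0.4749, -0.012, 0.1445]
ee_rot: [[-0.986, -0.138, 0.089], [-0.137, 0.99, 0.013], [-0.09, 0.001, -0.996]]
ft_force: [-1.0, -0.6, -2.2]
gripper_width: 0.261
gripper_force: 50.0
face rel pin mm [  0.3223   0.6643 -13.4179] cos 0.9999992584394864
0.55 [[0.5856 0.0663 0.0022]
 [0.6612 0.0779 0.0358]
 [0.6968 0.0859 0.0618]]
```

```bash
python3 -m pendant '{"jaw":[1,1,1,1,1,1],"offset":[[0.1,0,-0.2],[0.15,0,-0.3],[0.19,0,-0.4],[0.19,0,-0.4],[0.1,0,-0.3],[0,0,0]],"twist":[[0,0,0],[0,0,0],[0,0,0],[0,0,0],[0,0,0],[0,0,0]]}'
python3 - <<'E'
from h import *
G=np.load('G.npy'); B=pinframe()
im,d=camera('scene'); P=cloud(w2c('scene'),d); print(readout.state()['t'])
for q in('comb','pin_top'):
    r=silhouettes(q,'scene')
    if r: X=P[r[0]['pixels']&(d>0)]; print(q,r[0]['confidence'],np.percentile(X,[3,50,97],0), (np.percentile((X-PT)@B,[3,50,97],0)*1e3).round(1))
cv2.imwrite('pics/v7.png',cv2.resize(im[130:290,180:340],(480,480)))
c,s=np.cos(np.radians(-29)),np.sin(np.radians(-29)); Rz=np.array([[c,-s,0],[s,c,0],[0,0,1]])
T=T4(Rz,[.5445,-.305,.075])@np.linalg.inv(G); print(T[:3]); plan(T[:3,3],T[:3,:3],n=13)
E
```

```text
t: 22.65
ee_pos: [0.432, -0.0186, 0.2244]
ee_rot: [[-0.986, -0.136, 0.095], [-0.136, 0.991, 0.01], [-0.096, -0.003, -0.995]]
ft_force: [-0.2, 0.2, -2.7]
gripper_width: 0.259
gripper_force: 50.0
22.7
comb 0.67 [[0.5823 0.0665 0.0036]
 [0.6577 0.0779 0.0313]
 [0.707  0.087  0.0601]] [[  46.    61.6 -156.9]
 [ 108.4   63.9 -114. ]
 [ 149.7   73.   -62.1]]
[[-0.7935  0.4848 -0.3678  0.545 ]
 [ 0.4399  0.8746  0.2039 -0.3053]
 [ 0.4205  0.     -0.9073  0.1636]]
n 13 (min 7 ) offset [-0.258, -0.42, 0.041] twist [-0.057, 0.261, 0.329] mid [ 0.5194 -0.165   0.2017] end [ 0.5449 -0.3055  0.1638] err [-0.0996 -0.2027  0.2758] mm
```

View pics/v7.png

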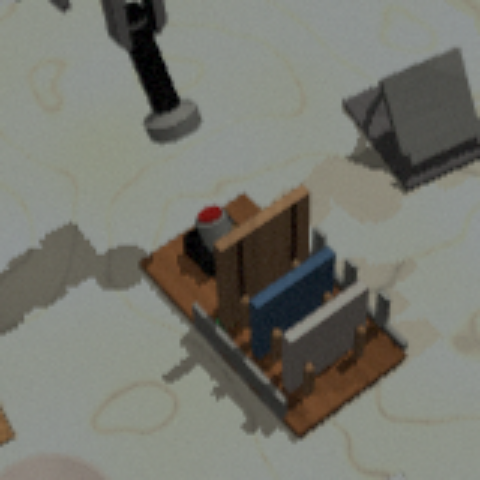

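The red cap (210,215) is now flush in its housing and the comb tabs (318,240; 348,272; 383,305) stand across the slots: the pin is home. Returning the pounder.

```bash
python3 -m pendant '{"jaw":[1,1,1,1,1,1,1,1,1,1,1,1,1,1,1],"offset":[[-0.258,-0.42,0.041],[-0.258,-0.42,0.041],[-0.258,-0.42,0.041],[-0.258,-0.42,0.041],[-0.258,-0.42,0.041],[-0.258,-0.42,0.041],[-0.258,-0.42,0.041],[-0.258,-0.42,0.041],[-0.258,-0.42,0.041],[-0.258,-0.42,0.041],[-0.258,-0.42,0.041],[-0.258,-0.42,0.041],[-0.258,-0.42,0.041],[0,0,0],[0,0,0]],"twist":[[-0.057,0.261,0.329],[-0.057,0.261,0.329],[-0.057,0.261,0.329],[-0.057,0.261,0.329],[-0.057,0.261,0.329],[-0.057,0.261,0.329],[-0.057,0.261,0.329],[-0.057,0.261,0.329],[-0.057,0.261,0.329],[-0.057,0.261,0.329],[-0.057,0.261,0.329],[-0.057,0.261,0.329],[-0.057,0.261,0.329],[0,0,0],[0,0,0]]}'
python3 - <<'E'
from h import *
G=np.load('G.npy'); Pw=cur()@G; print('pounder',Pw[:3])
for n in ['scene','top']:
    im,d=camera(n); P=cloud(w2c(n),d); r=silhouettes('pounder',n)
    if r:
        X=P[r[0]['pixels']&(d>0)]; I=np.linalg.inv(Pw); L=X@I[:3,:3].T+I[:3,3]; L=L[np.linalg.norm(L[:,:2],axis=1)<.035]; print(n,r[0]['confidence'],len(L),(np.percentile(L,[2,50,98],0)*1e3).round(1))
        for lo in (0,20,40,60):
            Y=L[(L[:,2]>lo*1e-3)&(L[:,2]<(lo+20)*1e-3)]
            if len(Y)>8: print(lo,(np.percentile(Y,[3,50,97],0)*1e3).round(1)[:,:2].tolist())
c,s=np.cos(np.radians(-29)),np.sin(np.radians(-29)); Rz=np.array([[c,-s,0],[s,c,0],[0,0,1]])
T=T4(Rz,[.5445,-.305,.011])@np.linalg.inv(G); plan(T[:3,3],T[:3,:3],n=6)
E
```

```text
t: 24.3
ee_pos: [0.545, -0.3049, 0.1612]
ee_rot: [[-0.792, 0.485, -0.37], [0.44, 0.874, 0.205], [0.423, 0.0, -0.906]]
ft_force: [-0.7, 0.1, -2.9]
gripper_width: 0.258
gripper_force: 50.0
pounder [[ 0.8744  0.4853  0.0025  0.5443]
 [-0.4852  0.8744 -0.0015 -0.3045]
 [-0.0029  0.0001  1.      0.0726]]
scene 0.83 290 [[-15.1 -19.9   3.5]
 [ 11.3   7.5  18.6]
 [ 24.7  23.7  58.2]]
0 [[-15.7, -20.2], [14.0, 8.2], [24.9, 23.9]]
20 [[-5.4, -11.1], [10.8, 5.8], [19.2, 16.7]]
40 [[1.7, -7.5], [10.2, 5.7], [13.9, 12.8]]
top 0.64 492 [[-23.5 -18.    7.2]
 [ -8.9   8.7  29.7]
 [ 12.9  25.7 127.8]]
0 [[-24.2, -20.6], [-14.5, 13.1], [13.2, 27.2]]
20 [[-19.9, -16.9], [-9.2, 10.1], [14.0, 24.5]]
40 [[-12.9, -2.0], [-10.9, 11.2], [3.8, 15.9]]
60 [[-13.6, -3.0], [-9.7, 11.7], [-0.1, 15.7]]
n 6 (min 2 ) offset [-0.091, -0.006, 0.195] twist [-0.0, -0.0, 0.003] mid [ 0.545  -0.3048  0.1211] end [ 0.5448 -0.3053  0.0995] err [-0.165  -0.0872 -0.0187] mm
```

```bash
python3 -m pendant '{"jaw":[1,1,1,1,1,1,1,1,1,1],"offset":[[-0.091,0,0.195],[-0.091,0,0.195],[-0.091,0,0.195],[-0.091,0,0.195],[-0.091,0,0.195],[-0.091,0,0.195],[0,0,0],[-0.016,0,0.036],[-0.016,0,0.036],[0,0,0]],"twist":[[0,0,0],[0,0,0],[0,0,0],[0,0,0],[0,0,0],[0,0,0],[0,0,0],[0,0,0],[0,0,0],[0,0,0]]}'
```

```text
t: 25.5
ee_pos: [0.5452, -0.3051, 0.0954]
ee_rot: [[-0.793, 0.485, -0.368], [0.44, 0.875, 0.204], [0.421, -0.0, -0.907]]
ft_force: [-0.8, -0.1, -2.9]
gripper_width: 0.265
gripper_force: 50.0
```

```bash
python3 -m pendant '{"jaw":[1,1],"offset":[[-0.01,0,0.022],[0,0,0]],"twist":[[0,0,0],[0,0,0]]}'
```

```text
t: 25.7
ee_pos: [0.5454, -0.3053, 0.0947]
ee_rot: [[-0.793, 0.485, -0.368], [0.44, 0.875, 0.204], [0.42, -0.0, -0.907]]
ft_force: [0.2, -0.4, -0.4]
gripper_width: 0.26
gripper_force: 50.0
```

```bash
python3 -m pendant '{"jaw":[1,0.2,-0.1,-0.3,-0.3,-0.3,-0.3,-0.3,-0.3,-0.3,-0.3,-0.3,-0.3,-0.3,-0.3],"offset":[[0,0,0.01],[0,0,0],[0,0,0],[0,0,0],[0,0,0],[0,0,0],[0,0,0],[0,0,-0.2],[0,0,-0.4],[0,0,-0.6],[0,0,-0.6],[0,0,-0.8],[0,0,-0.8],[0,0,-0.5],[0,0,0]],"twist":[[0,0,0],[0,0,0],[0,0,0],[0,0,0],[0,0,0],[0,0,0],[0,0,0],[0,0,0],[0,0,0],[0,0,0],[0,0,0],[0,0,0],[0,0,0],[0,0,0],[0,0,0]]}'
python3 - <<'E'
from h import *
ex=np.array([.9905,.1374]); ey=np.array([-.1374,.9905])
pics=[]
for n in ['scene','top']:
    im,d=camera(n); P=cloud(w2c(n),d); pics.append(im)
    for q in ('pounder','board'):
        r=silhouettes(q,n)
        if not r: continue
        X=P[r[0]['pixels']&(d>0)]; print(n,q,r[0]['confidence'],np.percentile(X,[3,50,97],0))
        if q=='pounder':
            t=X[(X[:,2]>.1)&(X[:,2]<.14)]; print(' upper',t.mean(0)); Y=X[(X[:,2]<.028)&(X[:,2]>.015)]; print(' disc',cv2.minEnclosingCircle((Y[:,:2]*1e3).astype(np.float32)))
print(readout.state()['t'],readout.state()['gripper_force'])
cv2.imwrite('pics/v8.png',np.hstack([cv2.resize(pics[0][110:320,100:380],(400,300)),cv2.resize(pics[1][110:320,200:480],(400,300))]))
E
```

```text
t: 27.2
ee_pos: [0.6053, -0.3432, 0.2514]
ee_rot: [[-0.783, 0.491, -0.382], [0.446, 0.871, 0.207], [0.434, -0.008, -0.901]]
ft_force: [0.1, -0.7, -0.6]
gripper_width: 0.647
gripper_force: 0.0
scene pounder 0.77 [[ 0.5355 -0.3255  0.0104]
 [ 0.557  -0.3068  0.0259]
 [ 0.57   -0.2854  0.0853]]
 upper [nan nan nan]
 disc ((547.7342529296875, -305.7204284667969), 24.13984489440918)
scene board 0.75 [[ 0.5941 -0.0457  0.0387]
 [ 0.6024 -0.0037  0.1007]
 [ 0.6093  0.0481  0.1448]]
top pounder 0.7 [[ 0.5232 -0.3176  0.0104]
 [ 0.5421 -0.2951  0.033 ]
 [ 0.565  -0.2805  0.1308]]
 upper [ 0.5444 -0.3008  0.1243]
 disc ((545.408935546875, -303.1380615234375), 24.796001434326172)
top board 0.92 [[ 0.5851 -0.0406  0.0258]
 [ 0.5933  0.0039  0.1297]
 [ 0.605   0.0497  0.1479]]
27.5 0.0<stdin>:11: RuntimeWarning: Mean of empty slice.
  ret = um.true_divide(
```

View pics/v8.png

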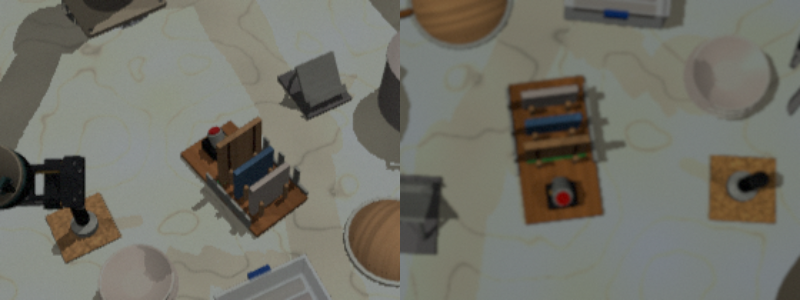

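The pounder stands upright on its mat (disc at (83,225) left, (742,185) right), the board is in the slot with the comb shut, and the gripper is clear.

```bash
python3 -c "
from workcell import workorder
print(workorder.close_job())"
```

```text
the job is handed in; nothing more can be done
None
```

The job is handed in at about 27.5 s: the camera checks show the board upright in the green-strip slot and let go, the pin driven home with the keeper shut, and the pounder upright on its mat; the hand-in gave no verdict.

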